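Put the bag sealer into its storage setting

TASK

Get the bag sealer ready to be put away: with the fingertips press its raised lid down until it is fully shut, then push the sprung slide on its right-hand end towards the lid all the way to its stop and let go, so that it springs back and stays caught by its catch at the middle position (lid bolted, gasket relieved). Only press and push: do not lift the sealer, shove it along the counter, or disturb the things standing round it.

Things in the scene. Friction and masses are not known exactly. Their poses are not given: they have to be found in the camera images.
- sealer: White bag sealer 300 mm long (y), 130 deep (x), 3.2 kg, loose on rubber feet. Origin: centre of its underside; +x to its rear (hinge side), +y along its length away from the pod, z up. y -150 to -45 mm: control pod, flat top 58 mm above the counter, carrying slide and catch; y -43 to +148 mm: grey lid. It skids if pushed with more than about 14 N
- lid_press (a point): Middle of the dark press strip on the lid's top near its front edge, 94 mm in front of the hinge axis (along the sealer's y, at its x = +56 mm, 40 mm above the counter). Moves with the lid; lid shut: at sealer (-38, 60) mm, 57 mm above the counter. z is out of the lid's top
- lid (a joint): Opening angle of the lid, rad: 0 shut (its top flat, 56 mm above the counter); starts 0.35 to 0.65. A stiff hinge holds it where it is left; about 1 to 5 N on the press strip moves it down and it then stays down. Once the slide has left its rest position, the slide's bolt is in the way and the lid cannot shut
- slide_tab (a point): Centre of the push face of the slide's black upright thumb tab (the face away from the lid, towards the sealer's -y). Tab 30 mm wide (x), 14 thick (y), from 61 to 86 mm above the counter; this point 75 mm above it, at rest at sealer (-18, -125) mm; moves with the slide. The pod's flat top goes on 25 mm behind this face
- slide (a joint): Travel of the slide, m, along the sealer's +y (towards the lid): 0 at rest, stop at 0.040. A spring drives it back with 3 N at rest, 5.4 N at the stop. Beyond about 0.027 the catch drops in behind its pin; let go after that, it returns to the middle position, about 0.026, and stays
- pawl (a joint): Swing of the catch, rad: 0 at rest. A dark steel arm 8 mm wide on the pod, on the rear side of the slide, from its pivot at sealer (36, -135) mm to its tip at (17, -87) mm, top 73 mm above the counter. It yields to the slide's steel pin (34 mm to the rear of the tab's centre) and springs in behind it; pushing it aside frees the slide. Fingers within 25 mm of the line x = -18 mm clear it
- scissors: Pair of blue-handled scissors 199 mm long, 9 mm high, lying in front of the sealer; origin under its middle. Leave alone
- tin: Closed food tin, 75 mm across, 58 mm high, in front of the pod; origin at the centre of its underside. Leave alone
- mug: Cream mug, 97 mm high, 78 mm across, at the sealer's left end; origin on its underside. Leave alone
- spice: Spice jar with a red cap, 46 mm across, 97 mm high, behind the pod; origin at the centre of its underside. Leave alone
- jar: Glass jar with a black lid, 76 mm across, 98 mm high, at the front right of the counter; origin at the centre of its underside. Leave alone
- glass: Clear tumbler, 81 mm across, 91 mm high, to the right, behind the line of the sealer; origin at the centre of its underside. Leave alone

How it is judged:
On the way, in this order (a step that is already met when the one before it is completed fails the run):
1. the lid is pressed fully shut while the slide is still at rest (value of joint lid below 0.03 rad and value of joint slide below 0.008 m), for 0.2 s.
2. the slide is pushed to its stop with the lid shut (value of joint slide above 0.036 m and value of joint lid below 0.03 rad), for 0.05 s.
At the end, for the whole second after the job is handed in: The lid is shut (under 0.03 rad), the slide stands still at its middle position, held by the catch (22 to 31 mm of travel), and the sealer is at rest within 30 mm of where it stood (value of joint lid below 0.03 rad and value of joint slide between 0.022 and 0.031 m and velocity of joint slide between -0.01 and 0.01 m/s and linear speed of sealer below 0.02 m/s and distance of sealer from where it was at the start of the episode below 0.03 m); the robot touches nothing.
It fails at once if the sealer is lifted, tipped or shoved more than 40 mm (height (world z) of sealer above 0.012 m or angle between sealer's own z axis and vertical above 0.12 rad or distance of sealer from where it was at the start of the episode above 0.04 m).
It fails at once if a thing round the sealer is lifted, knocked over or moved more than 30 mm (distance of any of scissors, tin, mug, spice, jar, glass from where it was at the start of the episode above 0.03 m or angle between any of mug, spice, jar, glass, tin's own z axis and vertical above 0.5 rad).
It also fails if it takes over 48 s, if anything falls off the work surface, if the arm or the gripper's body presses on something with over 40 N, if the wrist force passes 120 N, or if a joint passes its speed limit or range.

ROBOT

A 6-joint arm with a two-finger parallel gripper is mounted at the origin on a cart in front of the work surface, level with it; the furniture and walls round the work are solid. World frame = base frame: x ahead of the robot, y to its left, z up, the work surface at z = 0. Lengths are in m, angles in rad, forces in N, time in s.
With the tool pointing down it reaches from about 0.375 to 0.925 m from the base axis. Payload 5.7 kg.
Tool frame: the origin (TCP) lies at the very end of the fingers, on their centre line; the grasp point (between the pads) lies 19 mm behind it; z points along the fingers, y is the line along which they close (so a half turn about z gives the same grasp; the last joint's range is limited). The gripper opens to 85 mm and grips with 20 to 120 N. Pads are 22 mm wide; open, the fingers measure 114 mm over their backs; the gripper's body (76 mm by 85 mm) begins 54 mm behind the grasp point. The pads swing forward as they close: fully open they stand 13 mm farther back than shut.
Start: joints at [1.124, 0.359, 1.51, -0, 1.272, -0.115], TCP at [0.195, 0.567, 0.205] pointing down, gripper open.
Joint ranges: [-2.97, 2.97], [-1.01, 2.36], [0.21, 2.38], [-0.96, 4.11], [0.2, 2.71], [-2.98, 2.98]. Speed limits (rad/s): [2.39, 2.39, 3.14, 3.14, 3.14, 3.14].

INTERFACE

Orientations are given as a unit quaternion [w, x, y, z].
In Python, from workcell import r, fingers, inverse_kinematics, sensors, vision gives the robot as it stands. The module is installed in compiled form; this text tells all that it offers. Calls block until the motion is done:
- r.goto(position, orientation): joint-space move of the TCP to a pose.
- r.movel(position, ori=None, v=0.15): straight line of the TCP; ori=None keeps the orientation; v is the mean speed in m/s.
- r.movej(angles): joint-space move.
- fingers.move_gripper(opening, grasp_force=None): opening from 0.0 (shut) to 1.0 (fully open); grasp_force is the grip in N (None keeps the last); returns when the fingers have stopped.
- r.pause(seconds).
- inverse_kinematics(position, orientation): joint angles nearest the present ones, or None.
- sensors.sense(): the state.
- vision.capture(name): name is "scene" or "side" or "wrist"; returns a dict with "img" (420x560x3 uint8, red, green, blue), "K" (3x3 intrinsics, pixels), "R" (3x3) and "t" (3): a world point X has camera coordinates R X + t. Camera axes: x right, y down, z forward; pixel columns grow to the right and rows downward; lengths in m; the calibration is good to about 2 mm. A picture is of the moment at which its call begins. There is no depth.
A pose or a line that the arm cannot do raises r.MotionError and nothing moves.
- r.job_done(): hands the job in; it is judged then, once.
The state is a dict: "time": time; "joint_positions": joint angles; "dq": joint speeds; "joint_torque": joint torques, N m; "ee_pos": TCP position; "tcp_rot": TCP orientation; "contact_force": force on the tool from outside, world axes, zero at the start; "ft_torque": the same for the moment, N m; "gripper_width": opening from 0.0 (shut) to 1.0 (fully open); "grasp_force": force on a finger pad.
Only numpy, scipy, OpenCV 4.12 (cv2) and the standard library are available. Lean on these libraries where they do the work, as an engineer would, in place of code of your own. Each camera call takes 0.05 s, during which the arm holds its last target. There are 200 camera calls.

## Working session

There is one attempt and no reset: what is moved stays moved. The work goes in short steps, each a Python script; the robot and the scene stay as the last script left them, time stands still between calls to the robot, and variables do not carry over. Pictures are saved under pics/ and viewed, at most 10 in all, crops included, and the job is handed in when it is done.

```bash
mkdir -p pics
python3 - <<'E'
from workcell import *
import cv2,numpy as np,pickle
for n in ["scene","side"]:
    c=vision.capture(n); cv2.imwrite(f"pics/{n}0.png",c["img"][:,:,::-1]); pickle.dump(c,open(f"{n}0.pkl","wb"))
    print(n,c["K"][0,0],-c["R"].T@c["t"],c["R"][2])
print(sensors.sense())
E
```

```text
scene 489.02843633261057 [-0.07096325 -0.46666059  0.86818248] [ 0.57040091  0.33767389 -0.74874505]
side 414.7287600241138 [ 2.61281327e-04 -2.31254073e-01  9.14761536e-01] [ 0.53773639  0.145268   -0.83050393]
{'time': 0.1, 'joint_positions': array([ 1.12385236e+00,  3.59473798e-01,  1.51136974e+00, -9.27323318e-06,
        1.27250647e+00, -1.15104678e-01]), 'dq': array([-0.00025477, -0.00077001, -0.00230253,  0.00087957, -0.00012429,
       -0.00119959]), 'joint_torque': array([ 2.21825867e-04, -5.28651273e+01, -2.79350996e+01, -6.69689985e-05,
        5.03268020e-03,  5.19274010e-05]), 'ee_pos': array([0.19518339, 0.56663761, 0.20449606]), 'tcp_rot': array([-2.39435543e-04,  1.65158006e-01,  9.86266729e-01, -8.45437556e-04]), 'contact_force': array([-0.67951608,  0.59242279,  0.65620339]), 'ft_torque': array([ 0.02276872, -0.00134352,  0.0347036 ]), 'grasp_force': 0.0, 'gripper_width': 0.9985135129035421}
```

View pics/scene0.png

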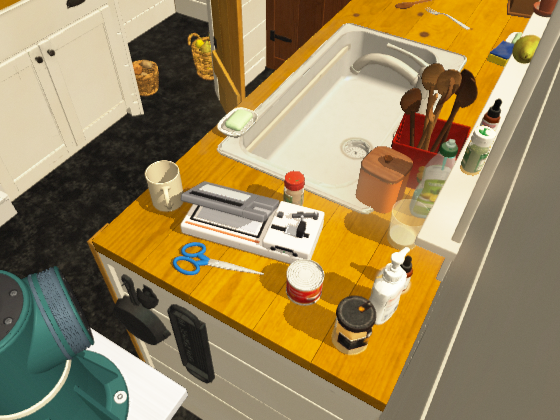

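View pics/side0.png

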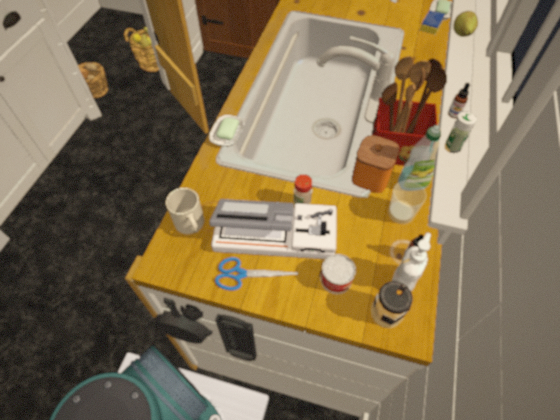

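The scene view has the sealer around (255,220), the pod at right around (293,230), and the lid raised on the left. The tin is at (305,282), the spice jar at (294,185), the mug at (165,185) and the scissors at (215,262). The side view shows the same layout, so I'll enlarge the sealer in both.

Run:
```python
import cv2,numpy as np
a=cv2.imread("pics/scene0.png")[165:275,170:330]; b=cv2.imread("pics/side0.png")[170:280,200:360]
f=lambda i:cv2.resize(i,(800,550),interpolation=cv2.INTER_CUBIC)
cv2.imwrite("pics/cs.png",f(a)); cv2.imwrite("pics/cd.png",f(b))
```

```text
(no output)
```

View pics/cs.png

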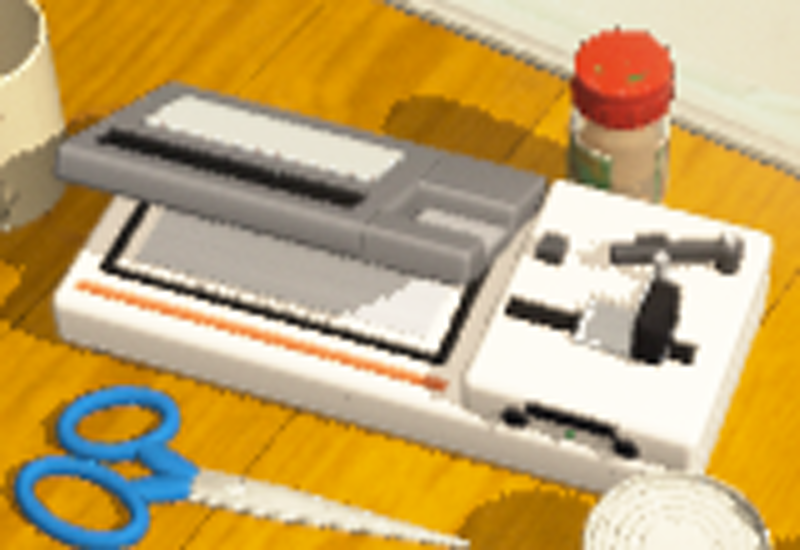

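View pics/cd.png

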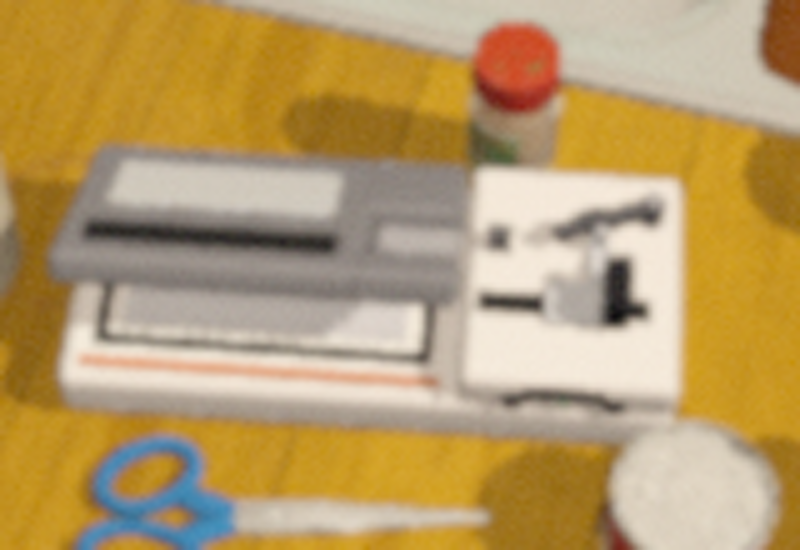

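The crops show the pod's top corners, the black press strip (scene crop (100,135)–(365,198), side crop (85,230)–(335,243)) and the black thumb tab (scene (658,320), side (620,290)). Next I'll cast rays.

```bash
cat > h.py <<'E'
import numpy as np,pickle
C={n:pickle.load(open(n+"0.pkl","rb")) for n in("scene","side")}
OFF={"scene":(170,165),"side":(200,170)}
def ray(c,u,v):
    d=c["R"].T@np.linalg.solve(c["K"],[u,v,1.]); return -c["R"].T@c["t"],d/np.linalg.norm(d)
def plane(c,u,v,z):
    o,d=ray(c,u,v); return o+d*(z-o[2])/d[2]
def tri(r1,r2):
    A=[np.eye(3)-np.outer(d,d) for o,d in(r1,r2)]
    p=np.linalg.solve(A[0]+A[1],A[0]@r1[0]+A[1]@r2[0])
    return p,[np.linalg.norm(a@(p-o)) for a,(o,d) in zip(A,(r1,r2))]
def px(n,u,v): return (u-2)/5+OFF[n][0],(v-2)/5+OFF[n][1]
E
python3 - <<'E'
from h import *
np.set_printoptions(precision=4,suppress=True)
P={"scene":[(555,182),(772,240),(692,467),(468,397)],"side":[(472,168),(682,178),(680,397),(465,390)]}
for n in P:
    q=np.array([plane(C[n],*px(n,*p),.058) for p in P[n]]); print(n,q[:,:2].tolist())
    print(np.linalg.norm(np.roll(q,-1,0)-q,axis=1))
S=[((100,135),(85,230)),((365,198),(335,243))]
for a,b in S: print("strip",tri(ray(C["scene"],*px("scene",*a)),ray(C["side"],*px("side",*b))))
print("tabtop", plane(C["scene"],*px("scene",660,292),.086),plane(C["side"],*px("side",621,272),.086))
E
```

```text
scene [[0.5888715092477095, -0.09742897336254486], [0.6083390696610914, -0.197567794922905], [0.48004101898436036, -0.22602299985073335], [0.46350334951285743, -0.12838943307837336]]
[0.102  0.1314 0.099  0.1291]
side [[0.5886500910857483, -0.0932710804386705], [0.6121763720396017, -0.19662108838437212], [0.4887307409627322, -0.22182840081487565], [0.46431510162257394, -0.12362935231952021]]
[0.106  0.126  0.1012 0.128 ]
strip (array([0.4711, 0.063 , 0.1067]), [np.float64(0.00019243912676133044), np.float64(0.00019243912676141734)])
strip (array([ 0.5056, -0.0491,  0.0954]), [np.float64(0.002142190074997459), np.float64(0.0021421900749975407)])
tabtop [ 0.5343 -0.1798  0.086 ] [ 0.531  -0.1813  0.086 ]
```

```bash
cat >> h.py <<'E'
from scipy.spatial.transform import Rotation as Rn
def quat(yaw,s=1):   # tool down, tool y along s * sealer x
    y=s*np.array([np.cos(yaw),np.sin(yaw),0]); z=np.array([0,0,-1.]); x=np.cross(y,z)
    q=Rn.from_matrix(np.c_[x,y,z]).as_quat(); return q[[3,0,1,2]]
E
python3 - <<'E'
from h import *; from workcell import *; import cv2
np.set_printoptions(precision=4,suppress=True)
for s in(1,-1):
    print(s,inverse_kinematics([.5,-.1,.33],quat(.215,s)))
s=min((1,-1),key=lambda s:abs((lambda j:9 if j is None else j[5])(inverse_kinematics([.5,-.1,.33],quat(.215,s)))))
print(s)
fingers.move_gripper(0.0,20)
r.goto([.5,-.1,.33],quat(.215,s)); r.pause(.3)
c=vision.capture("wrist"); pickle.dump(c,open("wrist0.pkl","wb")); cv2.imwrite("pics/w0.png",c["img"][:,:,::-1])
st=sensors.sense();print(st["time"],st["ee_pos"],st["joint_positions"],st["contact_force"],-c["R"].T@c["t"],c["R"][2])
E
```

```text
1 [-0.3329  0.1329  1.5109 -0.      1.4978 -0.5479]
-1 [-0.3329  0.1329  1.5109 -0.      1.4978  2.5937]
1
3.85 [ 0.5    -0.0998  0.3299] [-0.3325  0.1329  1.5109  0.      1.4978 -0.5479] [ 0.8783 -0.0279  0.4944] [ 0.4831 -0.0227  0.4994] [ 0.0658 -0.3009 -0.9514]
```

View pics/w0.png

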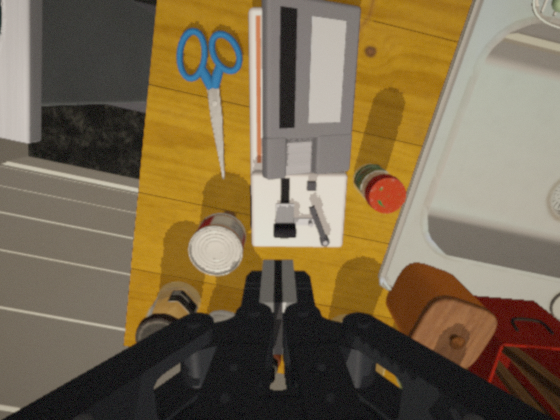

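The wrist view shows the sealer square to the image. The pod top runs over columns 251–346 and rows 174–248. The tab is at (274–297, 222–237), with the push-face top edge at row 237, and the press strip is at (281–297, 8–128). The tin is at (217,247) and the spice jar at (380,190), both well clear of the push path.

Run:
```python
from h import *
import cv2
np.set_printoptions(precision=4,suppress=True)
c=pickle.load(open("wrist0.pkl","rb"))
g=cv2.cvtColor(c["img"],cv2.COLOR_RGB2GRAY)
def blob(x0,x1,y0,y1,t=50):
    m=(g[y0:y1,x0:x1]<t).astype(np.uint8); n,l,s,_=cv2.connectedComponentsWithStats(m)
    k=1+s[1:,4].argmax(); p=np.argwhere(l==k)[:,::-1]+[x0,y0]; return cv2.minAreaRect(p.astype(np.float32))
print("strip",blob(272,305,0,140)); print("tab",blob(270,303,212,242))
P=np.array([plane(c,*p,.058) for p in[(345,175),(344,247.5),(252,247.5),(251,177)]]);print(P)
e=P[0]-P[1]; print("yaw",np.arctan2(-e[0],e[1]), [np.arctan2(*(P[i]-P[j])[[1,0]]) for i,j in((1,2),(0,3))],P.mean(0))
for p in[(274,237),(297,237),(285.5,237),(285.5,222)]: print("tabtop",plane(c,*p,.086))
for z in (.09,.1,.11):print("strip",z,plane(c,289,8,z),plane(c,289,128,z))
```

```text
strip ((287.4989318847656, 66.57998657226562), (14.505376815795898, 119.0294189453125), 0.7638985514640808)
tab ((284.5, 229.5), (11.0, 19.0), 90.0)
[[ 0.5889 -0.0977  0.058 ]
 [ 0.6153 -0.1967  0.058 ]
 [ 0.4907 -0.2238  0.058 ]
 [ 0.4704 -0.1262  0.058 ]]
yaw 0.2608466628446771 [np.float64(0.21452686332128867), np.float64(0.2362746423318317)] [ 0.5413 -0.1611  0.058 ]
tabtop [ 0.515  -0.1906  0.086 ]
tabtop [ 0.5439 -0.1843  0.086 ]
tabtop [ 0.5295 -0.1875  0.086 ]
tabtop [ 0.525  -0.1675  0.086 ]
strip 0.09 [0.4759 0.0665 0.09  ] [ 0.5032 -0.0528  0.09  ]
strip 0.1 [0.4761 0.0643 0.1   ] [ 0.5027 -0.0521  0.1   ]
strip 0.11 [0.4763 0.0621 0.11  ] [ 0.5022 -0.0513  0.11  ]
```

```bash
cat >> h.py <<'E'
YAW=.22; O=np.array([.520,-.064]); XA=np.array([np.cos(YAW),np.sin(YAW)]); YA=np.array([-np.sin(YAW),np.cos(YAW)])
def W(x,y,z): return np.r_[O+x*XA+y*YA,z].tolist()
E
python3 - <<'E'
from h import *; from workcell import *
np.set_printoptions(precision=4,suppress=True)
q=quat(YAW)
def at(th): s,c=np.sin(th),np.cos(th); return W(.056-.094*c+.017*s,.065,.040+.094*s+.017*c)
p=at(.75)
r.goto(p[:2]+[p[2]+.03],q); r.pause(.2)
f0=sensors.sense()["contact_force"]
r.movel(p,q,v=.1)
for th in np.r_[np.arange(.7,.05,-.05),.05,.035,.02,.01,0,-.01,-.02,-.03,-.04,-.05]:
    r.movel(at(th),q,v=.05); st=sensors.sense(); f=st["contact_force"]-f0
    print(round(th,3),f,st["ee_pos"][2],round(st["time"],2))
    if f[2]>10 or np.hypot(*f[:2])>8: break
r.pause(.3); f=sensors.sense()["contact_force"]-f0; print(f)
if th<.1:
    z=st["ee_pos"].tolist(); r.movel([z[0],z[1],.16],q,v=.15)
E
```

```text
0.7 [-1.2747 -0.1004  0.9665] 0.11383798306673673 5.59
0.65 [-1.1705  0.1025 -0.1878] 0.11030883926696049 5.84
0.6 [-1.714  -0.7905  0.3729] 0.10685764525762304 6.09
0.55 [-0.644  -0.307   1.0681] 0.10331989104328965 6.34
0.5 [-0.221  -0.0862  0.9894] 0.09968852308145487 6.59
0.45 [-0.8764 -0.4855  0.3105] 0.09591197518635416 6.84
0.4 [-1.5832 -1.1586  1.093 ] 0.09195086790020246 7.09
0.35 [-0.2589  0.0196  0.5602] 0.0879149138795958 7.34
0.3 [-0.5071 -0.2382  0.9248] 0.08379781270345166 7.59
0.25 [ 0.167  -0.2559  0.7772] 0.07945791925387846 7.84
0.2 [-0.4598 -0.5217  1.5841] 0.07501739161523402 8.09
0.15 [-0.9542 -0.9609  2.1998] 0.07053808924058014 8.34
0.1 [-1.0808 -0.2737  0.3436] 0.06597301877408987 8.59
0.05 [-1.0838  0.1212  0.1004] 0.061375302874877254 8.84
0.035 [-1.0648  0.3461  0.8403] 0.060241460634368554 9.09
0.02 [-0.9056 -0.6381 -0.1269] 0.05884850317685675 9.34
0.01 [-1.2748 -0.4521  1.1517] 0.057899012199385536 9.59
0.0 [-1.6013 -0.0014  1.054 ] 0.05694705786130308 9.84
-0.01 [-0.6462  0.0179  0.4816] 0.05600454095440683 10.09
-0.02 [-0.7891 -0.1676 -0.0675] 0.0550528581997261 10.34
-0.03 [-0.1796  0.3104  0.916 ] 0.05410370493690071 10.59
-0.04 [-0.3103 -0.8445  1.3643] 0.05316768780120395 10.84
-0.05 [-1.125   0.1988  1.2249] 0.05221293569012233 11.09
[-1.1178 -0.2548  0.7596]
```

The force never rose, so I need to see what happened.

Run:
```python
from h import *; from workcell import *; import cv2
r.goto([.5,-.1,.33],quat(.215)); r.pause(.2)
c=vision.capture("wrist"); pickle.dump(c,open("wrist1.pkl","wb")); a=c["img"][0:262,130:430,::-1]
d=vision.capture("scene")["img"][165:275,170:330,::-1]
cv2.imwrite("pics/w1.png",np.vstack([cv2.resize(a,(400,349)),cv2.resize(d,(400,250))]))
st=sensors.sense();print(st["time"],st["gripper_width"])
```

```text
13.3583 -0.0008775864261707153
```

View pics/w1.png

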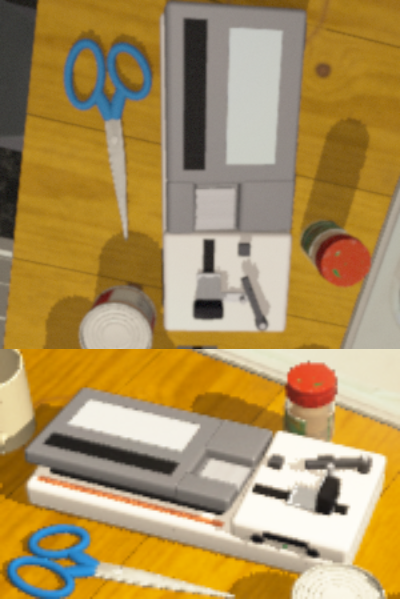

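The lid is far down: strip in the wrist view at columns 267–285, rows 14–127, and in the scene crop at (48,440)–(178,467). I'll triangulate its height to see whether it is fully shut.

Run:
```python
from h import *
np.set_printoptions(precision=4,suppress=True)
w=pickle.load(open("wrist1.pkl","rb")); s=C["scene"]
sp=lambda u,v:(u/2.5+170,(v-349)/2.2727+165)
wp=lambda u,v:(u*.75+130,v*.75)
inv=lambda p:np.r_[XA@(p[:2]-O),YA@(p[:2]-O),p[2]]
# (wrist,scene) lid-top corners and strip mid
for n,a,b in[("strip L",(195,19),(47,440)),("strip R",(195,170),(178,467)),("plate LR",(280,31),(85,400)),("plate NR",(227,163),(180,451)),("lid front right pod corner top",(165,234),(228,507))]:
    p,e=tri(ray(w,*wp(*a)),ray(s,*sp(*b))); print(n,inv(p),e[0])
for z in(.057,.067,.075): print(z,[inv(plane(w,*wp(*a),z)) for a in((183,95),(207,95),(195,19),(195,170))])
```

```text
strip L [-0.0299  0.136   0.0735] 0.0002199302923558648
strip R [-0.0298  0.0145  0.0775] 0.0015919732823750441
plate LR [0.0411 0.1303 0.0623] 0.0016875388393540174
plate NR [-0.0019  0.0215  0.0687] 0.00034942712791679226
lid front right pod corner top [-0.0588 -0.0426  0.0743] 0.00011537834741996054
0.057 [array([-0.0409,  0.0793,  0.057 ]), array([-0.0196,  0.0792,  0.057 ]), array([-0.0299,  0.1392,  0.057 ]), array([-0.0307,  0.0143,  0.057 ])]
0.067 [array([-0.0406,  0.0786,  0.067 ]), array([-0.0198,  0.0785,  0.067 ]), array([-0.0298,  0.1371,  0.067 ]), array([-0.0306,  0.0151,  0.067 ])]
0.075 [array([-0.0404,  0.078 ,  0.075 ]), array([-0.02  ,  0.0779,  0.075 ]), array([-0.0298,  0.1355,  0.075 ]), array([-0.0306,  0.0157,  0.075 ])]
```

Run:
```python
from h import *
w=pickle.load(open("wrist1.pkl","rb"))
for dz in(0,.01,.02,.03):
    X=w["R"]@np.array([.5,-.1,.33+dz])+w["t"]; p=w["K"]@X; print(dz,p[:2]/p[2])
import cv2
a=w["img"][225:345,200:360,::-1]; cv2.imwrite("pics/tip.png",cv2.resize(a,(640,480)))
```

```text
0 [279.54410729 255.97956964]
0.01 [279.58948384 264.59303535]
0.02 [279.64009822 274.20075758]
0.03 [279.6969129  284.98543193]
```

View pics/tip.png

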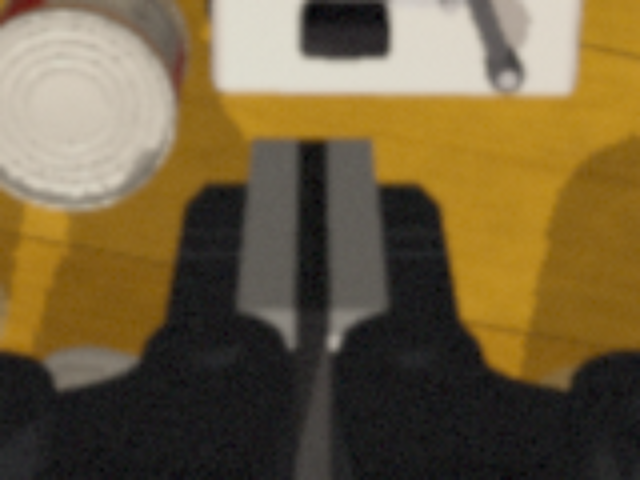

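The visible tip is about 20 mm above the stated TCP, which matches the lid staying about 0.18 rad open. I'll keep pressing, guided by force.

Run:
```python
from h import *; from workcell import *
np.set_printoptions(precision=3,suppress=True)
q=quat(YAW)
r.goto(W(-.034,.065,.085),q); r.pause(.2)
f0=sensors.sense()["contact_force"]
r.movel(W(-.036,.065,.056),q,v=.1)
for z in np.arange(.052,.022,-.002):
    r.movel(W(-.038,.065,z),q,v=.05)
    f=np.mean([(r.pause(.01),sensors.sense()["contact_force"])[1] for _ in range(3)],0)-f0; st=sensors.sense()
    print(round(z,3),f,st["ee_pos"][2],round(st["time"],2))
    if f[2]>10 or np.hypot(*f[:2])>6: break
r.pause(.25); print(sensors.sense()["contact_force"]-f0)
```

```text
0.052 [-0.557  0.374 -0.251] 0.05225307478090381 15.3
0.05 [0.271 0.737 0.4  ] 0.05007293248587202 15.57
0.048 [-0.62   0.462 -0.351] 0.047888916024487256 15.85
0.046 [-0.43   0.309  0.348] 0.04585986125998472 16.12
0.044 [-0.19   0.69   0.728] 0.04390192414385638 16.4
0.042 [-0.453  0.266  0.023] 0.04190282990336948 16.68
0.04 [ 0.007  0.436 -0.199] 0.03989833105331779 16.95
0.038 [ 0.284  1.038 -0.414] 0.03788735128406139 17.23
0.036 [-0.623  0.898 -0.274] 0.03590671773726401 17.5
0.034 [-0.418 -0.126 -0.037] 0.033892712878782094 17.77
0.032 [-0.681  0.71  -0.204] 0.03189174505503717 18.05
0.03 [-0.254  0.737  2.594] 0.030049469299137863 18.32
0.028 [-6.057  1.283 26.045] 0.02963614283250507 18.6
[-6.984  1.289 26.524]
```

Run:
```python
from h import *; from workcell import *; import cv2
r.movel(W(-.038,.065,.08),quat(YAW),v=.2)
r.goto([.5,-.1,.33],quat(.215)); r.pause(.2)
c=vision.capture("wrist"); pickle.dump(c,open("wrist2.pkl","wb")); a=c["img"][0:262,130:430,::-1]
d=vision.capture("scene")["img"][165:275,170:330,::-1]
cv2.imwrite("pics/w2.png",np.hstack([cv2.resize(a,(400,349)),cv2.resize(d,(400,349))]))
print(sensors.sense()["time"])
```

```text
20.6
```

View pics/w2.png

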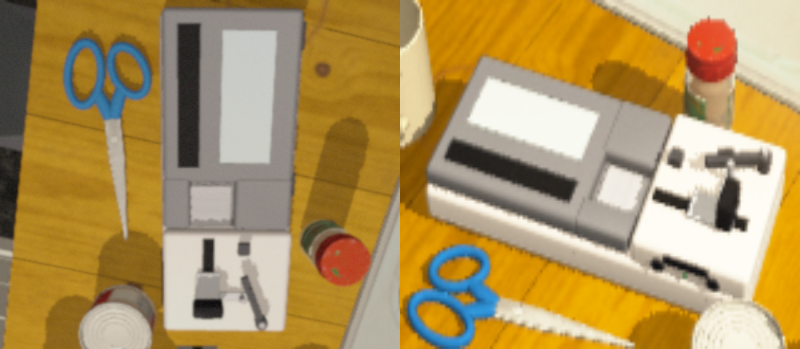

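The lid now lies flat with no gap, and the sealer has not moved. The tip sits 27 mm above the stated TCP and is laterally true. Next is the slide.

Run:
```python
from h import *; from workcell import *; import cv2
np.set_printoptions(precision=3,suppress=True)
q=quat(YAW); X=-.018; Z=.040; Y0=-.1445
r.goto(W(X,Y0,.09),q); r.pause(.15)
f0=np.mean([(r.pause(.01),sensors.sense()["contact_force"])[1] for _ in range(4)],0)
r.movel(W(X,Y0,Z),q,v=.1)
f=sensors.sense()["contact_force"]-f0; print("down",f)
ok=abs(f[2])<6
if ok:
    for y in np.r_[np.arange(-.134,-.099,.006),np.arange(-.0985,-.085,.0007)]:
        r.movel(W(X,y,Z),q,v=.05)
        F=np.mean([(r.pause(.01),sensors.sense()["contact_force"])[1] for _ in range(2)],0)-f0
        print(round(y,4),F,-(F[:2]@YA),round(sensors.sense()["time"],1))
        if -(F[:2]@YA)>9.5 or abs(F[2])>15: break
    r.pause(.1)
    r.movel(W(X,y-.03,Z),q,v=.1)
    r.movel(W(X,Y0,Z),q,v=.1)
r.movel(W(X,Y0,.12),q,v=.2)
r.goto([.5,-.1,.33],quat(.215)); r.pause(.1)
c=vision.capture("wrist"); pickle.dump(c,open("wrist3.pkl","wb")); a=c["img"][0:262,130:430,::-1]
d=vision.capture("scene")["img"][165:275,170:330,::-1]
cv2.imwrite("pics/w3.png",np.hstack([cv2.resize(a,(400,349)),cv2.resize(d,(400,349))]))
print(sensors.sense()["time"])
```

```text
down [ 0.614 -0.487  0.075]
-0.134 [ 1.327 -2.729  2.228] 2.9531427933848495 22.8
-0.128 [ 1.883 -2.494  1.832] 2.8442698072486134 23.1
-0.122 [ 2.692 -3.569  2.388] 4.070479581436746 23.4
-0.116 [ 3.235 -3.247  2.349] 3.874817673663025 23.7
-0.11 [ 1.798 -1.885  1.703] 2.2324008752016287 24.0
-0.104 [ 2.701 -4.022  0.864] 4.514856935203533 24.3
-0.0985 [ 2.814 -4.657  0.356] 5.159138596901204 24.5
-0.0978 [ 3.51  -4.061  0.363] 4.72876227731218 24.8
-0.0971 [ 2.764 -5.176 -0.679] 5.654060017740483 25.1
-0.0964 [ 2.652 -4.525 -0.311] 4.994400144905402 25.3
-0.0957 [ 3.374 -4.687 -0.439] 5.310584139350619 25.6
-0.095 [ 3.209 -5.05  -0.284] 5.6286541584061025 25.9
-0.0943 [ 2.666 -4.856 -0.276] 5.320742138373155 26.1
-0.0936 [ 3.152 -6.887 -1.271] 7.408666514904746 26.4
-0.0929 [ 2.623 -9.181 -1.815] 9.532696762572046 26.7
29.2833
```

View pics/w3.png

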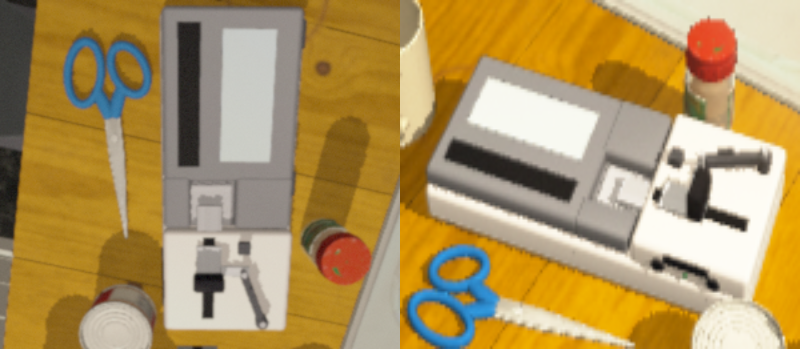

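The tab's edge moved from row 319 to row 291, about 27 mm, so the slide is held at the middle position. The lid is shut and the sealer has not moved.

```bash
python3 -c "
from workcell import *
print(r.job_done())"
```

```text
the job is handed in; nothing more can be done
None
```

I handed the job in at about 29 s: the lid is pressed shut, and the slide was pushed to its stop and is held by its catch at about 27 mm; in the last pictures the sealer and the things in view had not visibly moved (the judge's result isn't shown to me).

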